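# Set the telescoping length gauge to its marker and hold it

### The arm

A 6-joint arm with a two-finger parallel gripper is mounted at the origin on a cart in front of the work surface, level with it; the furniture and walls round the work are solid. World frame = base frame: x ahead of the robot, y to its left, z up, the work surface at z = 0. Lengths are in m, angles in degrees, forces in N, time in s.
With the tool pointing down it reaches from about 0.35 to 0.875 m from the base axis. Payload 15.5 kg.
Tool frame: the origin (TCP) lies midway between the tips of the shut fingers; the grasp point (between the pads) lies 19 mm behind it; z points along the fingers, y is the line along which they close (so a half turn about z gives the same grasp; the last joint's range is limited). The gripper opens to 85 mm and grips with 20 to 120 N. Pads are 22 mm wide; open, the fingers measure 114 mm over their backs; the gripper's body (76 mm by 85 mm) begins 54 mm behind the grasp point. The pads swing forward as they close: fully open they stand 13 mm farther back than shut.
Start: joints at [65.575, 28.281, 77.091, -0, 74.628, -5.472], TCP at [0.203, 0.591, 0.231] pointing down, gripper open.
Joint ranges: [-166.48, 166.48], [-47.26, 123.95], [12.59, 153.08], [-70.14, 250.14], [6.76, 159.57], [-176.63, 176.63]. Speed limits (degrees/s): [108.29, 108.29, 147.25, 172.46, 172.46, 172.46].

### API

Orientations are given as [roll, pitch, yaw] about the fixed x, y, z axes, in that order (R = Rz(yaw) Ry(pitch) Rx(roll)).
In Python, from rig import arm gives the robot as it stands.
- The arm moves only by the shell command python3 -m handwheel 'ROWS' [OPENING] [FORCE]. ROWS is JSON, one flat list of numbers, 6 for each row, row after row: the shift along the tool's x, y, z in m, then the turn, a rotation vector about the tool's x, y, z in rad. In form: [tx, ty, tz, wx, wy, wz, tx, ty, tz, wx, wy, wz, ...]. A call has exactly 8 rows; each row shifts and turns the commanded pose from where the row before left it, along the tool's axes as they then stand; what a row does not reach is not made up. A row lasts 1/12 s, in which the tool goes at most 41.7 mm and 7.16 degrees, less where a joint would pass 70% of its speed; a pose out of reach is approached as far as the arm can. A call with a gripper value outside its range is refused whole. OPENING is the closure, from 0 (fully open) to 1 (shut), set as the call begins (- or left out, the last holds). The fingers move at their own pace and stop on an object; FORCE is the grip in N (left out, the last holds). Time passes only in rows, so rows that do not move let the fingers close, or fill a call up. It gives the time, the measured TCP pose, the force, the opening and the grip force at its end, in the units of the state.
- arm.read_state(): the state, without advancing time (a new reading comes with each control period).
- arm.snapshot(name): name is "scene" or "side" or "wrist"; returns the picture (420x560x3 uint8, red, green, blue); there is no depth.
- arm.camera_model(name): a dict with "mtx" (3x3 intrinsics, pixels), "R" (3x3) and "t" (3): a world point X has camera coordinates R X + t. Camera axes: x right, y down, z forward; pixel columns grow to the right and rows downward; lengths in m; the calibration is good to about 2 mm. A picture is of the moment at which its call begins: read the wrist's pose just before it. camera_model takes no time and is no camera call; for the wrist camera it gives the pose at the moment of the call.
- arm.finish_job(): hands the job in; it is judged then, once.
Trained networks look in the newest picture that a camera, given by its name, has taken for a name from the list of things; names that differ only in an ending like _2 or _b are one class to them, and where a whole thing is asked for, a point or a joint stands for the part that bears it (a point fixed in the world has none). Each returns a list of dicts, best first, with "conf" (0 to 1); they miss things now and then, are a little off and sometimes report something else, mostly with a low value. They report only what shows in the picture. A call takes as long as a camera call.
- arm.boxes_of(camera, name): "bbox" ([left, top, right, bottom] in pixels, round what is visible of it).
- arm.regions_of(camera, name): "pixels" (420x560 bool, what is visible of it) and "bbox" ([left, top, right, bottom] in pixels, round what is visible of it).
The state is a dict: "time": time; "q": joint angles; "qvel": joint speeds; "tau": joint torques, N m; "tcp_pos": TCP position; "tool_rot": TCP orientation; "wrist_force": force on the tool from outside, world axes, zero at the start; "wrist_torque": the same for the moment, N m; "grip_width": finger opening in m; "grip_force": force on a finger pad.
Only numpy, scipy, OpenCV 4.12 (cv2) and the standard library are available. Lean on these libraries where they do the work, as an engineer would, in place of code of your own. Each camera call takes 0.05 s, during which the arm holds its last target. There are 200 camera calls.

### The job

Pull the dust flap at the front of the length gauge down flat. Then squeeze the grip head of the gauge arm so that its side lock button goes in, draw the arm out until its pointer stands level with the rider on the scale, and finish while holding it still there, button squeezed in, since its spring pulls it back. Leave the other things on the bench where they are.

Things in the scene. Friction and masses are not known exactly. Their poses are not given: they have to be found in the camera images.
- gauge: Fixed length gauge. Origin: underside of the base, on the flap's hinge line, in the arm's mid plane. -x is the way the arm extends (roughly to the robot), y left, z up; mm below are in this frame. Plywood base (top z 12) x 8 to 165, y -75 to 95, and a tongue y 50 to 95 forward to x -65 with the scale. Block and tube (top z 71) from x 115 back. Keeper post under the grip head reaches z 32.
- flap (a joint): Angle of the plywood dust flap at the gauge's front, rad: 0 upright (starts at 0 to 0.1), 1.57 flat. Hinged at its bottom edge (axis along y at x 0, z 12), 119 wide (y -76 to 43), 88 high above the hinge, 11 thick; the top tips to -x, towards the robot. Stiff, damped hinge: it stays up to about 0.1 rad; past 0.4 rad it sinks flat by itself in 1 to 2 s.
- flap_edge (a point): Point on the top edge of the flap, in the arm's plane (x 0, y 0, z 100 when upright). Behind it 50 mm are free up to the grip head's nose.
- slide_arm (a joint): Extension of the sliding gauge arm, m: 0 home, 0.150 fully out. A spring pulls it home with about 4 to 5 N all the time (plus 1 N friction), so it runs back when let go. At home it is locked with 1 to 2 mm of play until the lock button is in by 3 mm or more; the button must stay in for the first 20 mm of travel.
- grip (a point): Centre of the upright grip head of the arm: a grey plastic block 30 (x) by 30 (y) by 56 (z), here at x 75, y 0, z 62 at home (top at z 90). Take it from above across y. It slides along -x and cannot turn.
- lock_button (a joint): Travel of the lock button, m: 0 out, 0.005 flush with the head, 0.0065 end stop. A round steel button of 16 mm diameter in the middle of the head's -y face, standing out 5 mm; pressed along +y, about 3 N to start and 6.5 N flush, so that squeezing the head across y pushes it flush.
- pointer (a point): Tip of the thin steel pointer on the arm, 35 mm behind the head's centre and 63 mm to its left (+y), 12 mm above the scale; moves with the arm.
- rider: Setting marker: black rider block, 18x18x16 mm, with a steel tooth that points at the scale, fast on the scale's left (+y) edge. Origin at its underside on the line of its tooth; axes parallel to the gauge's. The pointer is set when its x in this frame is 0, at an extension of 60 to 130 mm.
- sanding_block: Bystander: cork sanding block, 61x117x35 mm; origin at its underside. Stays where it is.
- knob_1: Bystander: small turned wooden knob, 39 mm wide, 37 mm high; origin at its underside. Stays where it is.
- carpenter_pencil: Bystander: pencil, 172 mm long; origin at its underside. Stays where it is.
- coaster_1: Bystander: wooden coaster disc, 90 mm wide, 12 mm high; origin at its underside. Stays where it is.
- knob_2: Bystander: small turned wooden knob, 39 mm wide, 37 mm high; origin at its underside. Stays where it is.
- masking_tape: Bystander: roll of tape lying flat, 108 mm wide, 38 mm high; origin at its underside. Stays where it is.

How it is judged:
By the outcome, as a careful person would: the job done as asked, in the order asked, and still so for the second after the job is handed in, while the arm keeps its last pose, push and grip.
It also fails if it takes over 42 s, if anything falls off the work surface, if the arm or the gripper's body presses on something with over 40 N, if the wrist force passes 120 N, or if a joint passes its speed limit or range.

## Working session

There is one attempt and no reset: what is moved stays moved. The work goes in short steps, Python scripts to look and compute and a shell command to move; the robot and the scene stay as the last step left them, time stands still between calls to the robot, and variables do not carry over. Pictures are saved under pics/ and viewed, at most 10 in all, crops included, and the job is handed in when it is done.

```bash
ls; mkdir -p pics; python3 - <<'E'
from rig import arm
import cv2,numpy as np
s=arm.read_state();print(s)
for n in("scene","side"):
    im=arm.snapshot(n);cv2.imwrite(f"pics/{n}0.png",im[:,:,::-1])
    c=arm.camera_model(n);print(n,np.round(c["mtx"],1).tolist(),np.round(c["R"],3).tolist(),np.round(c["t"],3).tolist())
    for k in("gauge","flap","slide_arm","grip","lock_button","pointer","rider"):
        print(n,k,[(np.round(d["bbox"]).tolist(),round(d["conf"],2)) for d in arm.boxes_of(n,k)[:2]])
E
```

```text
pics
{'time': 0.0, 'q': array([ 6.55729769e+01,  2.83150505e+01,  7.71276745e+01,  1.05342445e-03,
        7.46273351e+01, -5.47214922e+00]), 'qvel': array([-0.09621036,  0.05113448,  0.03398491,  0.0362367 , -0.01070409,
       -0.03002291]), 'tau': array([-4.25952909e-03, -8.82189918e+01, -3.83864629e+01, -5.20203885e-04,
        1.03512872e-02, -3.41006557e-05]), 'tcp_pos': array([0.20286157, 0.59078377, 0.23069523]), 'tool_rot': array([-1.79930356e+02, -7.69182800e-03,  1.61044842e+02]), 'wrist_force': array([-0.18561506, -0.02661066,  0.43841251]), 'wrist_torque': array([ 0.03134156,  0.03426712, -0.01104023]), 'grip_force': 0.0, 'grip_width': 0.08528195412669629}
scene [[501.1, 0.0, 275.4], [0.0, 501.1, 214.7], [0.0, 0.0, 1.0]] [[0.857, -0.515, -0.007], [-0.311, -0.507, -0.804], [0.411, 0.691, -0.595]] [-0.529, 0.187, 0.994]
scene gauge [([263.0, 242.0, 396.0, 315.0], 0.68)]
scene flap [([293.0, 241.0, 322.0, 311.0], 0.81)]
scene slide_arm [([329.0, 244.0, 364.0, 277.0], 0.76)]
scene grip [([327.0, 240.0, 361.0, 276.0], 0.63)]
scene lock_button []
scene pointer [([328.0, 245.0, 363.0, 277.0], 0.85)]
scene rider []
side [[422.9, 0.0, 287.6], [0.0, 422.9, 211.2], [0.0, 0.0, 1.0]] [[-0.997, -0.077, -0.003], [-0.049, 0.657, -0.752], [0.06, -0.75, -0.659]] [0.544, 0.164, 0.853]
side gauge [([226.0, 150.0, 326.0, 230.0], 0.88)]
side flap [([296.0, 152.0, 313.0, 202.0], 0.67)]
side slide_arm [([257.0, 162.0, 284.0, 188.0], 0.66)]
side grip [([254.0, 164.0, 284.0, 201.0], 0.61)]
side lock_button [([166.0, 302.0, 232.0, 367.0], 0.65)]
side pointer [([250.0, 159.0, 282.0, 188.0], 0.86)]
side rider [([276.0, 207.0, 287.0, 219.0], 0.55)]
```

```bash
python3 - <<'E'
import cv2,numpy as np
a=cv2.imread("pics/scene0.png");b=cv2.imread("pics/side0.png")
c=np.hstack([cv2.resize(a[210:350,230:430],(400,280),interpolation=2),cv2.resize(b[130:250,210:350],(400,343),interpolation=2)[:280]])
t=np.hstack([cv2.resize(a,(400,300)),cv2.resize(b,(400,300))])
cv2.imwrite("pics/v0.png",np.vstack([t,c]))
E
```

```text
(no output)
```

View pics/v0.png

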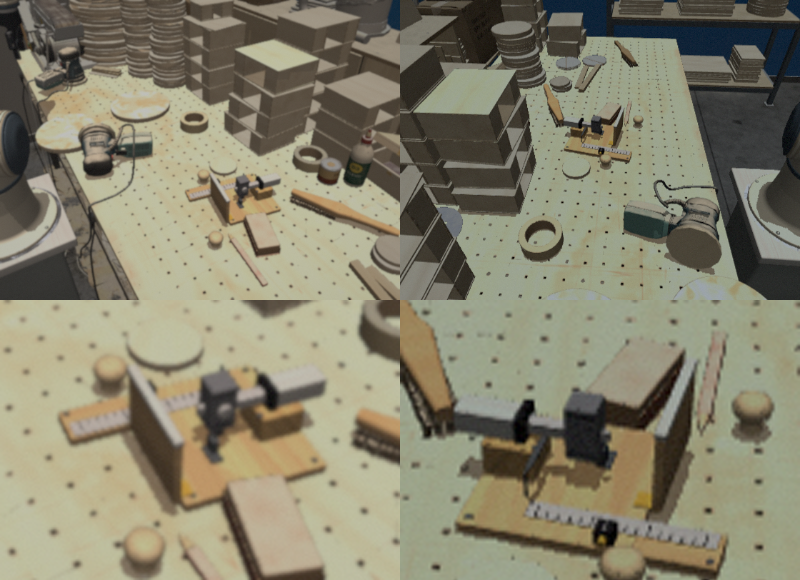

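The picture shows the gauge near mid-bench. In scene it spans about 263–396, 241–315 and in side about 226–326, 150–230. The flap is upright, the rider is on the tongue at side (281,213), and knobs stand near the front. Next I fit the gauge pose to corners from both views.

```bash
cat > h.py <<'E'
import numpy as np,cv2
from rig import arm
from scipy.optimize import least_squares
from scipy.spatial.transform import Rotation as Ro
def proj(c,X):
    p=(c["R"]@np.atleast_2d(X).T).T+np.ravel(c["t"]); p=p@np.array(c["mtx"]).T
    return p[:,:2]/p[:,2:]
def Rz(a): return np.array([[np.cos(a),-np.sin(a),0],[np.sin(a),np.cos(a),0],[0,0,1]])
def g2w(p,X): return np.atleast_2d(X)/1000.@Rz(p[2]).T+[p[0],p[1],p[3] if len(p)>3 else 0]
def plane(c,uv,z):
    d=np.array(c["R"]).T@np.linalg.solve(c["mtx"],[uv[0],uv[1],1]);o=-np.array(c["R"]).T@np.ravel(c["t"])
    return o+d*(z-o[2])/d[2]
E
python3 - <<'E'
from h import *
cs={n:arm.camera_model(n) for n in("scene","side")}
obs=[("scene",(-5,43,100),(295,241)),("scene",(-5,-76,100),(322.5,290)),("side",(-5,43,100),(300,177)),("side",(-5,-76,100),(312,152)),
("side",(-65,95,12),(324.5,215)),("side",(165,95,12),(230,209.5)),("scene",(-65,95,12),(260,267.5)),("scene",(165,-75,12),(392.5,294)),("scene",(8,-75,12),(323,312))]
f=lambda p:np.concatenate([proj(cs[n],g2w(p,X))[0]-uv for n,X,uv in obs])
r=least_squares(f,[.6,.2,0,0],loss="soft_l1");print(r.x,np.degrees(r.x[2]));print(np.round(r.fun.reshape(-1,2),1))
c=cs["side"];p=r.x
rid=plane(c,(281.5,213),.02);print("rider gx",(rid-[p[0],p[1],0])@Rz(p[2])*1000)
for k in("knob_1","sanding_block","carpenter_pencil","coaster_1","masking_tape"):
  for n,c in cs.items():
    print(n,k,[(np.round(((plane(c,((d['bbox'][0]+d['bbox'][2])/2,(d['bbox'][1]+d['bbox'][3])/2),.018)-[p[0],p[1],0])@Rz(p[2])*1000)[:2]).tolist(),round(d["conf"],2)) for d in arm.boxes_of(n,k)[:3]])
print("grip",g2w(p,(75,0,62)),"flap",g2w(p,(0,0,100)))
E
```

```text
[ 0.52678921 -0.26585792 -0.17020348 -0.00556682] -9.751941250933802
[[-0.4  3.3]
 [-2.3 -6.7]
 [ 1.6  0.3]
 [-0.1 -1.8]
 [-3.6  8.8]
 [-1.1 -1.1]
 [-1.3  0.5]
 [ 1.6 -1.4]
 [ 0.9  2.2]]
rider gx [30.90533626 94.9880785  20.        ]
scene knob_1 [([6.0, 121.0], 0.74), ([-59.0, -117.0], 0.57)]
side knob_1 [([8.0, 126.0], 0.79), ([-53.0, -108.0], 0.67), ([8.0, -66.0], 0.44)]
scene sanding_block [([58.0, -146.0], 0.57), ([-58.0, -117.0], 0.17)]
side sanding_block [([59.0, -136.0], 0.74)]
scene carpenter_pencil [([-7.0, -198.0], 0.77)]
side carpenter_pencil [([-57.0, -113.0], 0.18)]
scene coaster_1 [([92.0, 159.0], 0.81)]
side coaster_1 [([92.0, 187.0], 0.93)]
scene masking_tape [([99.0, 440.0], 0.6)]
side masking_tape [([88.0, 448.0], 0.75)]
grip [[ 0.60070548 -0.27856164  0.05643318]] flap [[ 0.52678921 -0.26585792  0.09443318]]
```

```bash
python3 - <<'E'
from h import *
s=arm.read_state();c=arm.camera_model("wrist");R=np.array(c["R"])
o=-R.T@np.ravel(c["t"]);T=Ro.from_euler("xyz",s["tool_rot"],degrees=True).as_matrix()
print("cam in tool",T.T@(o-s["tcp_pos"]),"axes in tool (rows cam x,y,z)",np.round(R@T,3));print(np.round(c["mtx"],1))
for n in("scene","side"):
    c=arm.camera_model(n);print(n,-np.array(c["R"]).T@np.ravel(c["t"]))
print("tool->world",np.round(T,3))
yaw=np.radians(170.25);T2=Rz(yaw)@np.diag([1,-1,-1]);
for tgt in([.46,-.25,.36],): print("shift in tool",T.T@(np.array(tgt)-s["tcp_pos"]))
E
```

```text
cam in tool [ 0.06785371  0.00022059 -0.14313008] axes in tool (rows cam x,y,z) [[ 0.001  1.    -0.   ]
 [-0.964  0.001 -0.265]
 [-0.265  0.     0.964]]
[[311.1   0.  277. ]
 [  0.  311.1 213. ]
 [  0.    0.    1. ]]
scene [ 0.10371717 -0.86489647  0.73733218]
side [0.49909759 0.57373077 0.68687372]
tool->world [[-0.946  0.325  0.   ]
 [ 0.325  0.946  0.   ]
 [-0.     0.    -1.   ]]
shift in tool [-0.5162564  -0.71203155 -0.12870323]
```

```bash
python3 -m handwheel '[0,0,-0.035,0,0,0, 0,0,-0.035,0,0,0, 0,0,-0.035,0,0,0, 0,0,-0.035,0,0,0, -0.0255,-0.0325,0,0,0,0, -0.0255,-0.0325,0,0,0,0, -0.0255,-0.0325,0,0,0,0, -0.0255,-0.0325,0,0,0,0]' 0 && python3 -m handwheel '[-0.0255,-0.0325,0,0,0,0, -0.0255,-0.0325,0,0,0,0, -0.0255,-0.0325,0,0,0,0, -0.0255,-0.0325,0,0,0,0, -0.0255,-0.0325,0,0,0,0, -0.0255,-0.0325,0,0,0,0, -0.0255,-0.0325,0,0,0,0, -0.0255,-0.0325,0,0,0,0]' && python3 -m handwheel '[-0.0255,-0.0325,0,0,0,0, -0.0255,-0.0325,0,0,0,0, -0.0255,-0.0325,0,0,0,0, -0.0255,-0.0325,0,0,0,0, -0.0255,-0.0325,0,0,0,0, -0.0255,-0.0325,0,0,0,0, -0.0255,-0.0325,0,0,0,0, -0.0255,-0.0325,0,0,0,0]'
```

```text
time: 1.97
tcp_pos: [0.2573, 0.4334, 0.3713]
tool_rot: [180.0, 0.0, 161.1]
wrist_force: [1.1, 0.5, 0.4]
grip_width: 0.0854
grip_force: 0.0
time: 2.63
tcp_pos: [0.3657, 0.121, 0.3716]
tool_rot: [180.0, 0.0, 161.1]
wrist_force: [1.4, 1.4, -0.7]
grip_width: 0.0854
grip_force: 0.0
time: 3.3
tcp_pos: [0.4743, -0.1916, 0.3714]
tool_rot: [-180.0, 0.0, 161.0]
wrist_force: [0.7, 1.2, 0.9]
grip_width: 0.0852
grip_force: 0.0
```

```bash
python3 -m handwheel '[-0.004,-0.009,0.015,0,0,-0.02, -0.004,-0.009,0.015,0,0,-0.02, -0.004,-0.009,0.015,0,0,-0.02, -0.004,-0.009,0.015,0,0,-0.02, -0.004,-0.009,0.015,0,0,-0.02, -0.004,-0.009,0.015,0,0,-0.02, -0.004,-0.009,0.015,0,0,-0.02, 0,0,0,0,0,-0.02]' && python3 - <<'E'
from h import *
c=arm.camera_model("wrist");im=arm.snapshot("wrist");cv2.imwrite("pics/w1.png",im[:,:,::-1])
np.save("w1.npy",dict(R=c["R"],t=c["t"],mtx=c["mtx"]),allow_pickle=True)
for k in("gauge","flap","slide_arm","grip","lock_button","pointer","rider","knob_1"):
    print(k,[(np.round(d["bbox"]).tolist(),round(d["conf"],2)) for d in arm.boxes_of("wrist",k)[:2]])
E
```

```text
time: 3.97
tcp_pos: [0.4836, -0.2581, 0.2637]
tool_rot: [179.9, -0.2, 170.2]
wrist_force: [-0.9, 0.2, -0.4]
grip_width: 0.0852
grip_force: 0.0
gauge [([206.0, 165.0, 357.0, 354.0], 0.56)]
flap [([208.0, 210.0, 319.0, 240.0], 0.7)]
slide_arm [([262.0, 262.0, 327.0, 322.0], 0.96), ([166.0, 161.0, 202.0, 191.0], 0.41)]
grip [([260.0, 263.0, 328.0, 319.0], 0.72), ([164.0, 159.0, 201.0, 189.0], 0.43)]
lock_button [([263.0, 277.0, 266.0, 291.0], 0.55)]
pointer [([263.0, 263.0, 327.0, 320.0], 0.55)]
rider [([332.0, 238.0, 354.0, 251.0], 0.63), ([207.0, 165.0, 356.0, 353.0], 0.18)]
knob_1 [([360.0, 207.0, 396.0, 238.0], 0.84), ([165.0, 159.0, 200.0, 189.0], 0.55)]
```

View pics/w1.png

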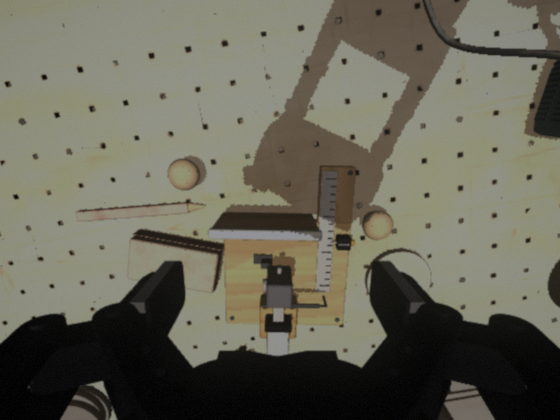

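Wrist view: flap top edge at rows 230–240 (cols 208–320), head around (279,290), rider at (344,242), pointer tip near (325,300). A sharper crop will let me pick corners.

```bash
python3 - <<'E'
import cv2,numpy as np
a=cv2.imread("pics/w1.png")[155:355,195:365];a=cv2.convertScaleAbs(a,alpha=1.4)
w=cv2.resize(a,None,fx=3,fy=3,interpolation=2)
s=cv2.resize(cv2.imread("pics/scene0.png")[232:322,256:341],None,fx=3.3,fy=3.3,interpolation=2)
b=cv2.resize(cv2.imread("pics/side0.png")[145:233,250:335],None,fx=3.3,fy=3.3,interpolation=2)
r=np.vstack([s,b]);r=cv2.copyMakeBorder(r,0,600-r.shape[0],0,0,0) if r.shape[0]<600 else r[:600]
cv2.imwrite("pics/v1.png",np.hstack([w,r]))
E
```

```text
(no output)
```

View pics/v1.png

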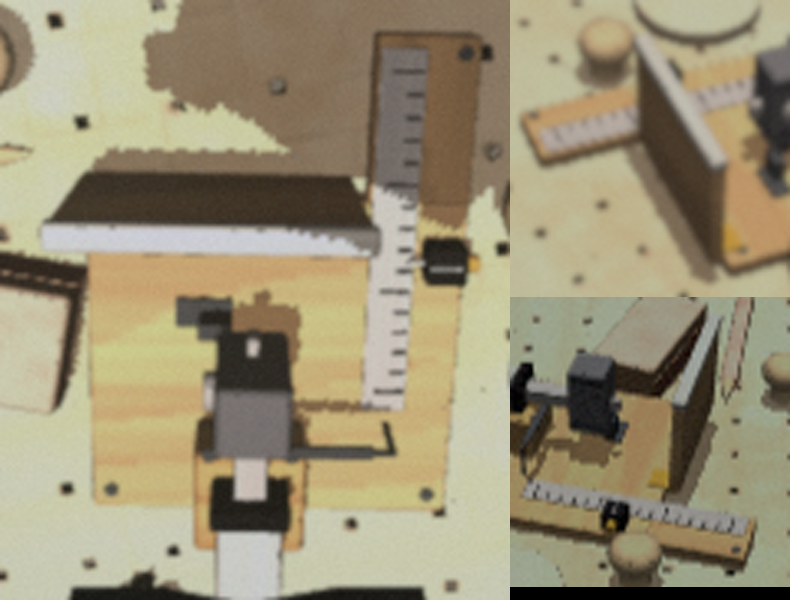

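```bash
cat > fit.py <<'E'
from h import *
cs={n:arm.camera_model(n) for n in("scene","side")}; cs["wrist"]=np.load("w1.npy",allow_pickle=True).item()
W=lambda u,v:(195+u/3,155+v/3); S=lambda u,v:(256+(u-510)/3.3,232+v/3.3); D=lambda u,v:(250+(u-510)/3.3,145+(v-297)/3.3)
F=lambda x,y,h:("F",x,y,h)
obs=[("wrist",F(-5.5,-76,88),W(43,226)),("wrist",F(-5.5,43,88),W(377,230)),("wrist",F(5.5,-76,88),W(43,249)),("wrist",F(5.5,43,88),W(373,254)),
("wrist",(-65,50,12),W(376,35)),("wrist",(-65,95,12),W(480,40)),("wrist",(165,-75,12),W(93,502)),("wrist",(165,95,12),W(443,510)),
("wrist",(60,-15,90),W(217,390)),("wrist",(60,15,90),W(290,390)),("wrist",(90,-15,90),W(214,457)),("wrist",(90,15,90),W(291,457)),
("wrist",(110,63,25),W(386,424)),("wrist",("R",50+30,14),W(413,260)),
("scene",F(-5.5,43,88),S(638,38)),("scene",F(-5.5,-76,88),S(718,165)),("scene",(-65,95,12),S(523,113)),("scene",(-65,50,12),S(540,155)),
("side",F(-5.5,43,88),D(683,402)),("side",F(-5.5,-76,88),D(718,313)),("side",(-65,50,12),D(755,520)),("side",(-65,95,12),D(745,558))]
def X(o,p):
    if o[0]=="F":
        a=p[4];return (o[1]*np.cos(a)-o[3]*np.sin(a),o[2],12+o[3]*np.cos(a)+o[1]*np.sin(a))
    if o[0]=="R": return (p[5],o[1],o[2])
    return o
f=lambda p:np.concatenate([proj(cs[n],g2w(p,X(o,p)))[0]-uv for n,o,uv in obs])
r=least_squares(f,[.53,-.27,-.17,0,0.05,30],loss="soft_l1",x_scale=[.01,.01,.01,.01,.1,10])
p=r.x;print(np.round(p,4),np.degrees(p[2]))
for (n,o,uv),e in zip(obs,r.fun.reshape(-1,2)): print(n,o,np.round(e,1))
np.save("p.npy",p)
s=arm.read_state();T=Ro.from_euler("xyz",s["tool_rot"],degrees=True).as_matrix()
for nm,g in(("flap",(0,0,100)),("grip",(75,0,62))):
    w=g2w(p,g)[0];print(nm,np.round(w,4),"tool shift",np.round(T.T@(w-s["tcp_pos"]),4))
E
python3 fit.py
```

```text
[ 5.28000e-01 -2.61500e-01 -1.85500e-01 -4.30000e-03  2.73000e-02
  3.51767e+01] -10.62606391899312
wrist ('F', -5.5, -76, 88) [-1.2 -0.6]
wrist ('F', -5.5, 43, 88) [ 0.5 -0.3]
wrist ('F', 5.5, -76, 88) [-0.8  1.7]
wrist ('F', 5.5, 43, 88) [1.3 1.6]
wrist (-65, 50, 12) [-0.9  0.5]
wrist (-65, 95, 12) [-0.4 -0.6]
wrist (165, -75, 12) [0.5 0.5]
wrist (165, 95, 12) [-0.7 -0.7]
wrist (60, -15, 90) [-1.3 -0.6]
wrist (60, 15, 90) [ 0.6 -0.3]
wrist (90, -15, 90) [-0.5  0.3]
wrist (90, 15, 90) [-0.4  0.7]
wrist (110, 63, 25) [-0.1 -1.2]
wrist ('R', 80, 14) [5.3 0.1]
scene ('F', -5.5, 43, 88) [-1.9 -0.8]
scene ('F', -5.5, -76, 88) [-1.7 -0.3]
scene (-65, 95, 12) [-1.3 -0.5]
scene (-65, 50, 12) [0.5 0.4]
side ('F', -5.5, 43, 88) [-0.5  1.4]
side ('F', -5.5, -76, 88) [-0.1  1.1]
side (-65, 50, 12) [-0.8 -0. ]
side (-65, 95, 12) [-1.6  0.7]
flap [ 0.528  -0.2615  0.0957] tool shift [-0.0435  0.0032  0.1712]
grip [ 0.6018 -0.2754  0.0577] tool shift [-0.1184  0.0021  0.2093]
```

The fit residuals are about 1 px. It gives yaw −10.6°, a rider extension of about 75 mm, and the flap leaning 0.03 rad. Now I shut the fingers and go down behind the flap.

```bash
python3 -m handwheel '[-0.0092,0.0003,0.011,0,0,0.002, -0.0092,0.0003,0.011,0,0,0.002, -0.0092,0.0003,0.011,0,0,0.002, -0.0092,0.0003,0.011,0,0,0.002, -0.0092,0.0003,0.011,0,0,0.002, -0.0092,0.0003,0.011,0,0,0.002, -0.0092,0.0003,0.011,0,0,0.002, -0.0092,0.0003,0.011,0,0,0]' 1 30 && python3 - <<'E'
from h import *
p=np.load("p.npy");s=arm.read_state();arm.snapshot("wrist")
print("tcp in gauge mm",np.round((s["tcp_pos"]-[p[0],p[1],p[3]])@Rz(p[2])*1000,1),s["tool_rot"],s["grip_width"])
E
```

```text
time: 5.08
tcp_pos: [0.5581, -0.2681, 0.1768]
tool_rot: [180.0, -0.0, 169.4]
wrist_force: [0.2, 0.2, 1.1]
grip_width: 0.0002
grip_force: 0.0
tcp in gauge mm [ 30.8  -0.9 181.1] [ 1.79991660e+02 -2.38322147e-02  1.69404119e+02] 0.0001575315801022864
```

```bash
python3 -m handwheel '[0,0,0.013,0,0,0, 0,0,0.013,0,0,0, 0,0,0.013,0,0,0, 0,0,0.013,0,0,0, 0,0,0.013,0,0,0, 0,0,0.013,0,0,0, 0,0,0.013,0,0,0, 0,0,0.013,0,0,0]'
```

```text
time: 5.8
tcp_pos: [0.5575, -0.2682, 0.0735]
tool_rot: [-180.0, 0.0, 169.4]
wrist_force: [-0.5, -0.9, 0.9]
grip_width: 0.0002
grip_force: 0.0
```

```bash
python3 -m handwheel '[0.005,0,0,0,0,0, 0.005,0,0,0,0,0, 0.005,0,0,0,0,0, 0.005,0,0,0,0,0, 0.005,0,0,0,0,0, 0.005,0,0,0,0,0, 0.005,0,0,0,0,0, 0.005,0,0,0,0,0]'
```

```text
time: 6.47
tcp_pos: [0.5175, -0.2607, 0.0746]
tool_rot: [-180.0, 0.0, 169.4]
wrist_force: [-0.0, -0.3, 0.9]
grip_width: -0.0
grip_force: 0.3
```

```bash
python3 -m handwheel '[0.005,0,0,0,0,0, 0.005,0,0,0,0,0, 0.005,0,0,0,0,0, 0.005,0,0,0,0,0, 0.005,0,0,0,0,0, 0.005,0,0,0,0,0, 0.005,0,0,0,0,0, 0.003,0,0,0,0,0]' && python3 -m handwheel '[0,0,-0.012,0,0,0, 0,0,-0.012,0,0,0, 0,0,-0.012,0,0,0, 0,0,-0.012,0,0,0, 0,0,-0.012,0,0,0, 0,0,-0.012,0,0,0, 0,0,-0.012,0,0,0, 0,0,-0.012,0,0,0]' 0 && python3 - <<'E'
from h import *
c=arm.camera_model("wrist");im=arm.snapshot("wrist");cv2.imwrite("pics/w2.png",im[:,:,::-1])
s=arm.read_state();p=np.load("p.npy")
print("tcp in gauge mm",np.round((s["tcp_pos"]-[p[0],p[1],p[3]])@Rz(p[2])*1000,1),s["grip_width"])
E
```

```text
time: 7.13
tcp_pos: [0.4798, -0.2535, 0.0742]
tool_rot: [180.0, -0.0, 169.4]
wrist_force: [-0.4, 0.5, 0.7]
grip_width: -0.0001
grip_force: 0.0
time: 7.8
tcp_pos: [0.4803, -0.2537, 0.1709]
tool_rot: [180.0, -0.0, 169.4]
wrist_force: [-0.2, 0.4, -0.2]
grip_width: 0.0858
grip_force: 0.0
tcp in gauge mm [-47.4  -1.5 177.2] 0.08535877832082257
```

View pics/w2.png

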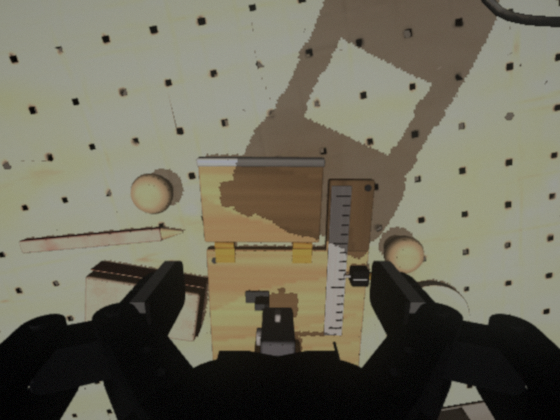

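The flap lies flat: its top edge is at row 160 and its hinge at row 247. The bystanders are untouched. Next I move over the grip head, open, and go down.

```bash
python3 -m handwheel '[-0.0153,0.0002,0,0,0,0, -0.0153,0.0002,0,0,0,0, -0.0153,0.0002,0,0,0,0, -0.0153,0.0002,0,0,0,0, -0.0153,0.0002,0,0,0,0, -0.0153,0.0002,0,0,0,0, -0.0153,0.0002,0,0,0,0, -0.0153,0.0002,0,0,0,0]' 0 && python3 -m handwheel '[0,0,0.01,0,0,0, 0,0,0.01,0,0,0, 0,0,0.01,0,0,0, 0,0,0.01,0,0,0, 0,0,0.005,0,0,0, 0,0,0,0,0,0, 0,0,0,0,0,0, 0,0,0,0,0,0]' && python3 - <<'E'
from h import *
p=np.load("p.npy");s=arm.read_state();c=arm.camera_model("wrist");w=arm.snapshot("wrist");cv2.imwrite("pics/w3.png",w[:,:,::-1])
cv2.imwrite("pics/s3.png",arm.snapshot("side")[:,:,::-1]);cc=arm.snapshot("scene");cv2.imwrite("pics/c3.png",cc[:,:,::-1])
print("tcp in gauge mm",np.round((s["tcp_pos"]-[p[0],p[1],p[3]])@Rz(p[2])*1000,1))
for g in((60,-15,90),(60,15,90),(90,0,90),(75,-15,90)): print(g,proj(c,g2w(p,g)))
a=cv2.resize(w[200:420,140:420,::-1],(560,440));b=cv2.resize(cv2.imread("pics/s3.png")[120:250,220:340],(240,260));d=cv2.resize(cv2.imread("pics/c3.png")[200:330,270:390],(240,260))
cv2.imwrite("pics/v3.png",np.hstack([cv2.copyMakeBorder(a,0,80,0,0,0),np.vstack([b,d])]))
E
```

```text
time: 8.52
tcp_pos: [0.6016, -0.2747, 0.1697]
tool_rot: [180.0, -0.0, 169.4]
wrist_force: [-0.5, -0.9, 0.3]
grip_width: 0.0854
grip_force: 0.0
time: 9.18
tcp_pos: [0.6013, -0.2748, 0.1257]
tool_rot: [-180.0, 0.0, 169.4]
wrist_force: [0.8, -0.5, 0.4]
grip_width: 0.085
grip_force: 0.0
tcp in gauge mm [ 74.4   0.4 130. ]
(60, -15, 90) [[251.1104001  217.79508224]]
(60, 15, 90) [[300.04191461 217.85468359]]
(90, 0, 90) [[275.57291836 262.91918979]]
(75, -15, 90) [[251.60837989 240.80440103]]
```

View pics/v3.png

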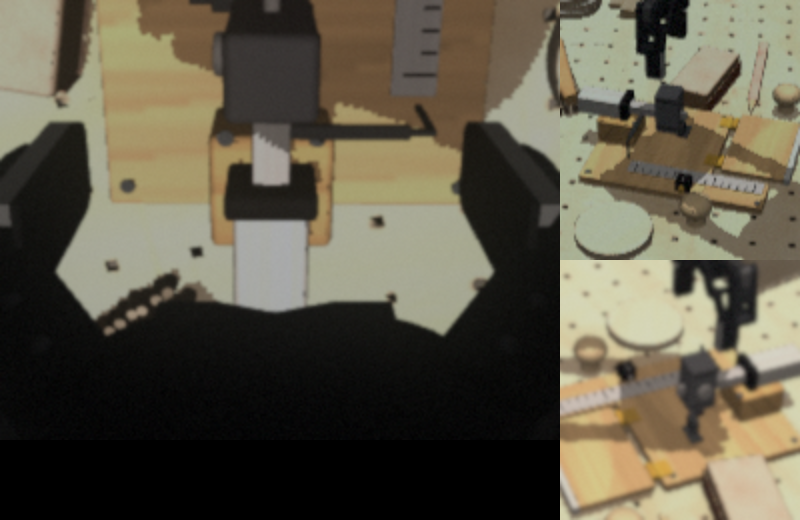

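The head top shows at cols 252–300, rows 217–261, within 1–2 px of the prediction, so it is centred between the fingers. Next I descend and squeeze.

```bash
python3 -m handwheel '[0,0,0.0105,0,0,0, 0,0,0.0105,0,0,0, 0,0,0.0105,0,0,0, 0,0,0.0105,0,0,0, 0,0,0.0105,0,0,0, 0,0,0.0105,0,0,0, 0,0,0.0105,0,0,0, 0,0,0.0105,0,0,0]' && python3 -m handwheel '[0,0,0,0,0,0, 0,0,0,0,0,0, 0,0,0,0,0,0, 0,0,0,0,0,0, 0,0,0,0,0,0, 0,0,0,0,0,0, 0,0,0,0,0,0, 0,0,0,0,0,0]' 1 50 &&  python3 -m handwheel '[0,0,0,0,0,0, 0,0,0,0,0,0, 0,0,0,0,0,0, 0,0,0,0,0,0, 0,0,0,0,0,0, 0,0,0,0,0,0, 0,0,0,0,0,0, 0,0,0,0,0,0]'
```

```text
time: 10.0
tcp_pos: [0.6011, -0.2746, 0.04]
tool_rot: [180.0, -0.0, 169.4]
wrist_force: [-0.2, -0.4, 0.4]
grip_width: 0.0854
grip_force: 0.0
time: 10.67
tcp_pos: [0.6016, -0.276, 0.0424]
tool_rot: [-179.9, 0.1, 169.4]
wrist_force: [-3.7, -7.8, 4.9]
grip_width: 0.0298
grip_force: 51.3
time: 11.33
tcp_pos: [0.6015, -0.276, 0.0424]
tool_rot: [-179.9, 0.1, 169.4]
wrist_force: [-3.7, -8.2, 3.5]
grip_width: 0.0296
grip_force: 51.3
```

Grip width is 29.7 mm, so the button is flush. Now I draw the arm out.

```bash
python3 -m handwheel '[0.003,0,0,0,0,0, 0.005,0,0,0,0,0, 0.005,0,0,0,0,0, 0.005,0,0,0,0,0, 0.005,0,0,0,0,0, 0.005,0,0,0,0,0, 0.005,0,0,0,0,0, 0.005,0,0,0,0,0]' && python3 -m handwheel '[0.005,0,0,0,0,0, 0.005,0,0,0,0,0, 0.005,0,0,0,0,0, 0.005,0,0,0,0,0, 0.005,0,0,0,0,0, 0.005,0,0,0,0,0, 0.003,0,0,0,0,0, 0,0,0,0,0,0]' && python3 - <<'E'
from h import *
p=np.load("p.npy");s=arm.read_state();c=arm.camera_model("wrist");w=arm.snapshot("wrist");cv2.imwrite("pics/w4.png",w[:,:,::-1]);np.save("w4.npy",dict(R=c["R"],t=c["t"],mtx=c["mtx"]),allow_pickle=True)
cv2.imwrite("pics/s4.png",arm.snapshot("side")[:,:,::-1]);cc=arm.snapshot("scene");cv2.imwrite("pics/c4.png",cc[:,:,::-1])
print("tcp in gauge mm",np.round((s["tcp_pos"]-[p[0],p[1],p[3]])@Rz(p[2])*1000,1),s["wrist_force"],s["grip_width"])
u=proj(c,g2w(p,(35,74,14)))[0];print("rider pred",u, "side",proj(arm.camera_model("side"),g2w(p,(35,74,14))))
for n in("side","wrist"):
  for k in("rider","pointer","lock_button"): print(n,k,[(np.round(d["bbox"]).tolist(),round(d["conf"],2)) for d in arm.boxes_of(n,k)[:2]])
x,y=int(u[0]),int(u[1]);x0=min(max(x-70,0),420);y0=min(max(y-75,0),270)
print("crop",x0,y0)
a=cv2.resize(w[y0:y0+150,x0:x0+140,::-1],None,fx=4,fy=4,interpolation=2)
b=cv2.resize(cv2.imread("pics/s4.png")[170:245,255:315],(240,300),interpolation=2)
cv2.imwrite("pics/v4.png",np.hstack([a,np.vstack([b,cv2.resize(cv2.imread("pics/c4.png")[200:330,270:374],(240,300))])]))
E
```

```text
time: 12.0
tcp_pos: [0.5651, -0.269, 0.0424]
tool_rot: [-179.9, 0.2, 169.4]
wrist_force: [3.9, -7.1, -0.1]
grip_width: 0.0297
grip_force: 50.8
time: 12.67
tcp_pos: [0.5323, -0.2627, 0.0424]
tool_rot: [-179.9, 0.2, 169.4]
wrist_force: [2.5, -5.8, 1.9]
grip_width: 0.0296
grip_force: 51.1
tcp in gauge mm [ 4.4 -0.4 46.7] [ 2.47832878 -5.77600802  1.8528582 ] 0.029559216443528026
rider pred [394.63731623 289.81514349] side [[281.06691783 211.27238468]]
side rider [([279.0, 214.0, 296.0, 231.0], 0.57)]
side pointer [([257.0, 169.0, 311.0, 193.0], 0.92), ([228.0, 166.0, 342.0, 226.0], 0.3)]
side lock_button []
wrist rider [([398.0, 277.0, 444.0, 310.0], 0.56)]
wrist pointer [([234.0, 226.0, 321.0, 355.0], 0.87)]
wrist lock_button [([129.0, 70.0, 454.0, 402.0], 0.51)]
crop 324 214
```

View pics/v4.png

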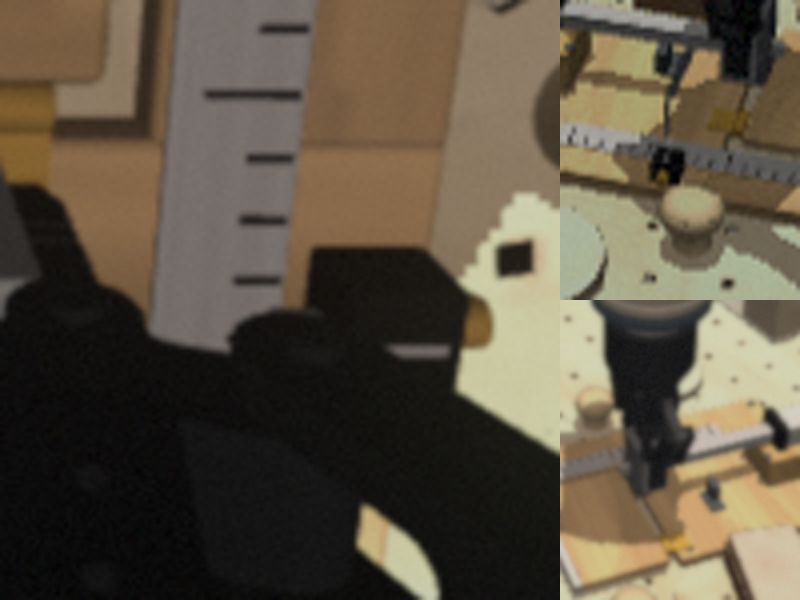

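The fingers hide the pointer from the wrist camera. The rider's white top line is visible at wrist (428.5, 301.8), and in the side view the pointer tip stands near the rider's tooth (both at col ~282). I triangulate the rider line from several wrist views.

```bash
python3 - <<'E'
from h import *
p=np.load("p.npy");c1=np.load("w1.npy",allow_pickle=True).item();c4=np.load("w4.npy",allow_pickle=True).item()
# subpixel white line: brightest weighted rows inside rider area
def line(f,x0,x1,y0,y1):
    g=cv2.cvtColor(cv2.imread(f),cv2.COLOR_BGR2GRAY)[y0:y1,x0:x1].astype(float);print(g.astype(int))
    w=np.clip(g-g.min()-25,0,None);yy,xx=np.mgrid[y0:y1,x0:x1];return (w*xx).sum()/w.sum(),(w*yy).sum()/w.sum()
a=line("pics/w1.png",340,348,241,248);b=line("pics/w4.png",421,436,299,304);print(a,b)
f=lambda X:np.concatenate([proj(c1,g2w(p,X))[0]-a,proj(c4,g2w(p,X))[0]-b])
r=least_squares(f,[35,85,28]);print(r.x,r.fun)
for z in(26,28,30):
  print(z,[np.round((plane(c,u,z/1000+p[3])-[p[0],p[1],p[3]])@Rz(p[2])*1000,1) for c,u in((c1,a),(c4,b))])
s=cv2.imread("pics/s4.png")[195:220,270:295];
w=cv2.imread("pics/w1.png")[225:310,310:362]
cv2.imwrite("pics/v5.png",np.hstack([cv2.resize(s,(450,450),interpolation=0),cv2.resize(w,(275,450),interpolation=0)]))
E
```

```text
[[31 32 27 29 30 30 30 29]
 [32 32 32 29 33 31 29 32]
 [48 49 47 46 45 45 43 46]
 [80 82 82 78 82 79 81 90]
 [73 73 72 71 71 72 73 83]
 [35 36 36 39 35 36 36 39]
 [27 28 29 28 31 27 26 30]]
[[ 32  31  33  34  33  36  34  33  36  35  36  33  32  33  33]
 [ 57  69  73  73  75  72  71  74  74  74  76  73  73  72  71]
 [ 60  81  99 101 100 101 102 104 102 101 103 103 104 103  94]
 [ 34  59  79  91  94  96  97  95  97  95  97  99  97  94  84]
 [ 24  26  39  54  61  62  62  62  61  62  65  61  63  60  54]]
(np.float64(343.6525821596244), np.float64(244.42253521126761)) (np.float64(428.74330357142856), np.float64(301.2924107142857))
[28.59825563 83.11481559 38.17397612] [ 0.66072405 -0.85934299 -0.27850423  0.37252338]
26 [array([34.4, 85.2, 26. ]), array([35.8, 89.9, 26. ])]
28 [array([33.6, 84.8, 28. ]), array([34.6, 88.8, 28. ])]
30 [array([32.9, 84.3, 30. ]), array([33.3, 87.7, 30. ])]
```

View pics/v5.png

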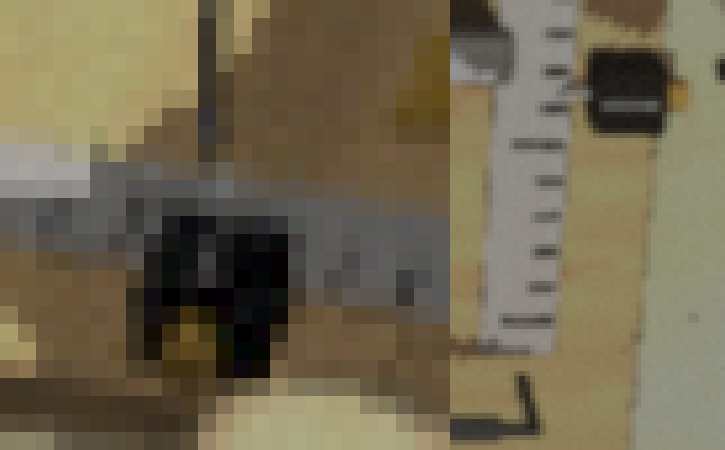

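```bash
python3 - <<'E'
from h import *
p=np.load("p.npy");c=arm.camera_model("side")
for x in(32,34,36,38,40): print(x,"ptr",np.round(proj(c,g2w(p,(x,63,25)))[0],2),"line inner/mid",np.round(proj(c,g2w(p,[(x,79,28),(x,85,28),(x,74,18)])),2).tolist())
s=arm.read_state();print("tcp gauge",np.round((s["tcp_pos"]-[p[0],p[1],p[3]])@Rz(p[2])*1000,2))
g=cv2.cvtColor(cv2.imread("pics/s4.png"),cv2.COLOR_BGR2GRAY);print(g[197:216,274:292])
g=cv2.cvtColor(cv2.imread("pics/side0.png"),cv2.COLOR_BGR2GRAY);print(g[197:216,274:292])
E
```

```text
32 ptr [283.42 205.19] line inner/mid [[281.63, 208.42], [280.95, 210.01], [282.24, 210.24]]
34 ptr [282.63 205.06] line inner/mid [[280.83, 208.28], [280.15, 209.87], [281.44, 210.1]]
36 ptr [281.84 204.92] line inner/mid [[280.03, 208.14], [279.34, 209.73], [280.65, 209.96]]
38 ptr [281.05 204.78] line inner/mid [[279.23, 208.0], [278.54, 209.59], [279.85, 209.82]]
40 ptr [280.25 204.65] line inner/mid [[278.42, 207.86], [277.73, 209.45], [279.06, 209.68]]
tcp gauge [ 4.85 -0.4  46.68]
[[158 158 156 156 156 154 150  53 114 133  91  82  81  83  80  78  83  86]
 [157 160 161 158 155 154 151  54 102  87  81  79  82  82  82  82  83  85]
 [159 158 157 156 154 150 154  54  68  83  84  80  81  81  79  83  83  90]
 [158 160 155 152 151 138 135  52  65  82  79  80  79  78  80  83  85  89]
 [159 158 155 155 138  93  90  51  70  83  82  78  82  82  79  84  87  83]
 [160 147 156 135  92  86  90  58  64  82  82  84  82  80  82  82  88  86]
 [161 114 136  97  90  91  89  58  77  86  80  81  82  82  83  89  91  94]
 [161  98  93  91  99  92  90  80  96  89  84  82  83  81  86  87  91  90]
 [143  
[... 1544 characters left out ...]
146 148 145 146 145 142]
 [147 149 139 101 126  42  22  31  66  43  64  91 133 148 147 146 146 149]
 [132 132 108 121  74  28  18  57  45  18  17  13 105 144 147 136 147 147]
 [ 95 107 103 126  48  15  29  86  32  23  17   9 106 146 131 117 146 148]
 [138 136 141  95  29   9  36  72  33  16  16   5  96 135  87 125 146 148]
 [138 137 138  65  10  13   9   7   7  13   0   8  84 120 117 134 132 130]
 [137 139 140  80   4  28  76  43  14   0   5  10 113 138 144 123 102 105]
 [140 141 140  80  16  69 123  82  25   8   3  40 135 143 143 139 141 144]
 [139 137 138  79  25  77 100  91  24   2   0  92 140 142 143 139 143 139]
 [121 129 130  98  60  47  47  59  17  14  27 128 134 137 136 134 136 121]]
```

Side image: pointer at col 281.3, rider line at 281.1. When level the difference should be about 2.2–2.5 px, so 5–5.5 mm remain, which agrees with the wrist estimate.

```bash
python3 -m handwheel '[0.001,0,0,0,0,0, 0.001,0,0,0,0,0, 0.001,0,0,0,0,0, 0.001,0,0,0,0,0, 0.0013,0,0,0,0,0, 0,0,0,0,0,0, 0,0,0,0,0,0, 0,0,0,0,0,0]' && python3 - <<'E'
from h import *
p=np.load("p.npy");c=arm.camera_model("side")
im=np.mean([arm.snapshot("side").astype(float) for _ in range(6)],0)
s=arm.read_state();print("tcp gauge",np.round((s["tcp_pos"]-[p[0],p[1],p[3]])@Rz(p[2])*1000,2))
cv2.imwrite("pics/s5.png",im.astype(np.uint8)[:,:,::-1]);g=cv2.cvtColor(im.astype(np.uint8),cv2.COLOR_RGB2GRAY);print(g[195:213,276:292])
g=cv2.cvtColor(cv2.imread("pics/side0.png"),cv2.COLOR_BGR2GRAY);print(g[190:206,246:264])
print("pred home tip",proj(c,g2w(p,[(110,63,25),(110,63,35)])))
E
```

```text
time: 13.78
tcp_pos: [0.5275, -0.2618, 0.0424]
tool_rot: [-179.9, 0.2, 169.4]
wrist_force: [3.3, -5.3, 4.1]
grip_width: 0.0292
grip_force: 51.0
tcp gauge [-0.45 -0.4  46.65]
[[158 158 158 156 153 152 152  73  76 138  88  80  81  80  80  82]
 [158 158 159 154 151 151 153  56 107 124  84  83  80  79  81  84]
 [159 159 156 153 151 151 152  55 110  82  81  82  80  80  82  84]
 [158 157 154 152 152 153 152  55  96  82  82  82  80  81  82  86]
 [158 156 154 150 153 153 152  52  62  78  81  79  80  81  85  87]
 [158 155 151 151 152 152 137  47  60  80  80  80  80  83  86  87]
 [156 153 150 151 153 137  92  34  62  80  80  80  83  84  87  86]
 [154 153 150 152 136  93  87  43  63  79  79  81  84  85  87  84]
 [155 155 138 136  94  87  87  55  69  79  80  81  84  86  89  92]
 [144 140 100  90  90  87  96  71  82  79  82  81  85  89  90  91]
 [ 96  80  84  83  83  90 103  90  88  84  85  86  88  90  92  90]
 [ 90  55  75  59  55  73  80  80  78  83  89  90  89  90  90  91]
 [ 86  61  78  21   4  17  43  40  37  54  82  90  91  90  89  88]
 [ 71  79  42  10   9  41  26   9   8  11  66  88  92  
[... 854 characters left out ...]
5  81 134 138 140 140 135]
 [138 140 144 141 135 136 135 106  66 120  85  80 103 137 140 142 139 134]
 [141 140 139 139 136 139 138 137 108  81  77 104 137 139 141 143 137 133]
 [137 140 141 134 133 139 138 138 137  89  73 140 143 145 143 142 138 135]
 [139 140 140 135 139 136 139 135 138 112 111 145 132 150 144 147 145 141]
 [140 138 141 138 140 138 140 137 127 144 148 149  90 142 152 149 145 150]
 [140 140 141 138 139 137 137 136 115 145 150 127 114 146 147 140 148 149]
 [142 139 140 135 138 139 136 128 142 151 150  67 143 149 145 104 142 148]
 [144 139 138 139 136 137 133 115 129 142 140  68 128 138 142  92 147 151]]
pred home tip [[252.93517729 199.93477938]
 [252.70391697 196.79354482]]
```

By the side view and the pointer's position, about 0.7 mm remains.

```bash
python3 -m handwheel '[0.0007,0,0,0,0,0, 0,0,0,0,0,0, 0,0,0,0,0,0, 0,0,0,0,0,0, 0,0,0,0,0,0, 0,0,0,0,0,0, 0,0,0,0,0,0, 0,0,0,0,0,0]' && python3 - <<'E'
from h import *
p=np.load("p.npy")
im=np.mean([arm.snapshot("side").astype(float) for _ in range(6)],0)
s=arm.read_state();print("tcp gauge",np.round((s["tcp_pos"]-[p[0],p[1],p[3]])@Rz(p[2])*1000,2),s["grip_width"],s["grip_force"])
g=cv2.cvtColor(im.astype(np.uint8),cv2.COLOR_RGB2GRAY);print(g[197:211,278:288])
print("flap",[(np.round(d["bbox"]).tolist(),round(d["conf"],2)) for d in arm.boxes_of("side","flap")[:1]])
E
```

```text
time: 14.75
tcp_pos: [0.527, -0.2617, 0.0424]
tool_rot: [-179.9, 0.2, 169.4]
wrist_force: [2.7, -5.0, 1.9]
grip_width: 0.0295
grip_force: 51.0
tcp gauge [-1.04 -0.38 46.65] 0.029649560718684444 50.995640605688095
[[156 153 151 152 152  72  79 123  86  81]
 [155 153 152 152 153  71  69  79  81  81]
 [152 152 152 153 153  67  50  78  80  79]
 [152 151 152 153 136  54  47  79  79  81]
 [151 151 151 137  92  44  46  78  80  80]
 [150 152 136  93  86  50  49  78  78  81]
 [140 135  95  86  86  57  55  78  80  81]
 [110  91  90  88  96  72  74  80  81  83]
 [ 83  82  83  89 103  89  89  85  86  85]
 [ 75  59  55  72  79  80  79  83  90  90]
 [ 77  24   9  18  42  40  39  55  81  89]
 [ 44  12   8  40  28   8   8   5  65  90]
 [ 26   9  12  59  18  11   9   5  67  90]
 [ 18   9  22  49  17   9   8   6  63  88]]
flap [([298.0, 181.0, 342.0, 211.0], 0.7)]
```

Pointer minus rider line is now 2.5 px, which is what level should show. The flap is flat and the grip is steady, so I hand in.

```bash
python3 -c "
from rig import arm
print(arm.finish_job())"
```

```text
the job is handed in; nothing more can be done
None
```

I handed the job in at about 15 s: the flap is down flat, and the gripper holds the arm about 76 mm out with the lock button squeezed flush. By the camera measurements the pointer is level with the rider to within about 1 mm. I saw nothing else on the bench move.

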